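# Gang-clamp the brass blanks and pin the screw

### The job

Clamp all the loose square brass bars side by side in the bench clamp, each lying flat across the bed with its ends roughly level with the others and in mid-width, so that they can be filed together. The hand wheel is locked until the lock bolt is drawn fully out; turn the crank to close the jaw until its sprung pad presses the bars together and the cross hole in the screw's collar points straight up, then put the locking pin in from above, fully home, leaving the hammer and the cup alone.

Things in the scene. Friction and masses are not known exactly. Their poses are not given: they have to be found in the camera images.
- clamp: Grey steel bench clamp, fixed, 120 mm (x) by 277 mm (y); origin on the bench in mid-width, 115 mm from the base's crank end, z up. Its screw runs along its y axis, 78 mm above the bench, in a slot under the bed; in its frame the fixed jaw's face is at y = +140 mm, the crank at the -y end. Both jaws are 80 mm wide and 22 mm thick, 34 (fixed) and 39 mm high above the bed.
- clamp_bed (a point): Point on the bed's top at the foot of the fixed jaw's face, in mid-width (x = 0); axes as the clamp's. The bed is flat, of two steel rails with a 16 mm slot between, 136 mm wide (x), open at both sides, 96 mm above the bench, running from here 155 mm to -y. Bars go on the -y side of this point, lying along x.
- pad_face (a point): Centre of the bar-side face (looking to +y) of the moving jaw's pad, 12 mm above the bed; the pad is 80 mm wide and 28 mm high. With the screw joint at 0 and nothing touching it, it stands 129 mm from the fixed jaw.
- pad (a joint): How far the sprung pad is pushed back into the moving jaw, m: 0 free, 0.009 at its stop; spring 2500 N/m. With n bars flat together it is pushed in 3 mm when the screw joint has reached 12 - 2n whole turns from 0.
- screw_body (a joint): Angle of wheel, collar and screw, rad, counted over whole turns. 0 = cross hole straight up, jaw wide open; up again at 6.283, 12.566, .. Grows clockwise seen from the crank end, closing the jaw by 11 mm a turn. Starts at 0.6 to 1.1. Friction 0.09 N m: stays where left. Two dogs on the wheel straddle the lock bolt, so it only rocks between about 0.5 and 1.2 until the bolt is out.
- crank_grip (a point): On the axis of the crank's wooden knob (22 mm diameter, 70 mm long, along the clamp's y, spinning freely), 45 mm from its root, 51 mm outwards (-y) of the 104 mm wheel. Circles 42 mm from the screw axis at y = -163 mm in the clamp's frame, on the cross hole's side: above the axis when the hole is up, moving to the clamp's +x from there as the joint grows. Nothing is above or beside it.
- cross_hole (a point): Mouth of the single 13 mm cross hole, 24 mm deep, in one flat of the screw's 48 mm square steel collar under the arch; 24 mm from the screw axis.
- pin_hole (a point): Mouth of the 13 mm vertical hole through the flat 10 mm thick top (100 mm in x, 40 mm in y, 124 mm above the bench) of the grey arch over the collar, at y = -65 mm in the clamp's frame; the pin goes in here.
- lock_bolt (a joint): Travel of the steel lock bolt, m: 0 = locked, 0.04 = fully drawn; it slides along the clamp's -x (towards the robot), friction 1.5 N, and stays where left. Drawn past 0.028 it counts as out and clears the wheel.
- bolt_grip (a point): On the axis of the bolt's upright round handle (14 mm diameter, top 12 mm above this point, 42 mm tall), at the height to pinch; when locked it is at x = -88, y = -94, z = 102 mm in the clamp's frame.
- bar0: Loose square brass bar 60 x 22 x 22 mm, 0.24 kg, origin at its centre, long axis x; all bars are alike and may lie on any side face. Lies on the bench in front of the clamp. Absent in some starts.
- bar1: Loose square brass bar 60 x 22 x 22 mm, 0.24 kg, origin at its centre, long axis x; all bars are alike and may lie on any side face. Lies on the bench in front of the clamp. Absent in some starts.
- bar2: Loose square brass bar 60 x 22 x 22 mm, 0.24 kg, origin at its centre, long axis x; all bars are alike and may lie on any side face. Lies on the bench in front of the clamp. Absent in some starts.
- bar3: Loose square brass bar 60 x 22 x 22 mm, 0.24 kg, origin at its centre, long axis x; all bars are alike and may lie on any side face. Lies on the bench in front of the clamp. Absent in some starts.
- pin: Steel locking pin, upright in a wooden stand (70 mm square, 55 mm high) at the left, loose in its hole: shank 10 mm diameter, 44 mm long with a tapered tip, then a round dark head 24 mm diameter and 36 mm high. Origin at the tip, z up along the pin. In the stand its tip is about 11 mm above the bench.
- pin_grip (a point): On the pin's axis in mid-head, 64 mm above the tip (20 mm above the head's underside).
- hammer: Hammer lying on the bench at the right; leave alone. Origin under its middle.
- wax_cup: White cup 70 mm wide and 75 mm high; leave alone. Origin under its centre.
Mind the look-alikes: they are no part of the job. Several things have the shape of the pin; the one meant has the colours described above. What is shaped like the bar1 but pink is not meant.

How it is judged:
By the outcome, as a careful person would: the job done as asked, in the order asked, and still so for the second after the job is handed in, with the robot touching nothing.
Of bar0, bar1, bar2, bar3 only 2 to 4 are there at a start; the rules pass over those that are not, and their reading is None.
At some moment in a run one of bar0, bar1, bar2, bar3 may be knocked a few centimetres aside while the robot is not near it.
It also fails if it takes over 210 s, if anything falls off the work surface, if the arm or the gripper's body presses on something with over 40 N, if the wrist force passes 120 N, or if a joint passes its speed limit or range.

### The arm

A 6-joint arm with a two-finger parallel gripper is mounted at the origin on the work surface. World frame = base frame: x ahead of the robot, y to its left, z up, the work surface at z = 0. Lengths are in m, angles in rad, forces in N, time in s.
With the tool pointing down it reaches from about 0.35 to 0.725 m from the base axis. Payload 4.3 kg.
Tool frame: the origin (TCP) lies on the centre line of the jaws, within the pads' length; the fingertips stand 17 mm ahead of it and the grasp point (between the pads) lies 2 mm behind it; z points along the fingers, y is the line along which they close (so a half turn about z gives the same grasp; the last joint's range is limited). The gripper opens to 85 mm and grips with 20 to 120 N. Pads are 22 mm wide; open, the fingers measure 114 mm over their backs; the gripper's body (76 mm by 85 mm) begins 54 mm behind the grasp point. The pads swing forward as they close: fully open they stand 13 mm farther back than shut.
Start: joints at [-1.317, 0.377, 0.081, 1.274, 0, 1.46], TCP at [0.205, -0.537, 0.248] pointing down, gripper open.
Joint ranges: [-2.72, 2.72], [-0.84, 1.66], [-1.02, 1.22], [-1.77, 2.12], [-1.37, 1.28], [-3.14, 3.14]. Speed limits (rad/s): [2.57, 2.57, 3.14, 3.14, 3.14, 3.14].

### API

Orientations are given as a 3x3 rotation matrix whose columns are the frame's x, y, z axes.
In Python, from station import readout, grab_frame, workorder gives the robot as it stands. The module is installed in compiled form; this text tells all that it offers.
- The arm moves only by the tool apply_moves, never from a script. Its argument "targets" is a list of rows, each an object of numbers: "x", "y", "z": the shift along the world's x, y, z in cm; "ax", "ay", "az": the turn, a rotation vector about the world's x, y, z in degrees; "claw": the opening, from 0 (shut) to 1 (fully open). A call has 1 to 8 rows; each row shifts and turns the commanded pose from where the row before left it; what a row does not reach is not made up. A row lasts 1/8 s, in which the tool goes at most 62.5 mm and 10.7 degrees, less where a joint would pass 70% of its speed; a pose out of reach is approached as far as the arm can. A call is refused whole if a number of a shift passes 6.25 or a number of a turn 10.7, either way. A call with a gripper value outside its range is refused whole. The fingers move at their own pace and stop on an object; "grip_force" is the grip in N (left out, the last holds). Time passes only in rows, so rows that do not move let the fingers close. It gives the time, the measured TCP pose, the force, the opening and the grip force at its end, in the units of the state.
- readout.state(): the state, without advancing time (a new reading comes with each control period).
- grab_frame(name): name is "scene" or "top" or "wrist"; returns a dict with "pixels" (420x560x3 uint8, red, green, blue), "z_map" (420x560 float32, m along the optical axis (not along the pixel's ray), 0 where there is no reading), "intrinsics" (3x3 intrinsics, pixels), "k1" (the pictures are not rectified: a ray, as slopes to the right and down, at radius r is drawn at 1 + k1 r^2 times it, then the intrinsics apply), "extrinsics" (4x4, takes a point from camera to world coordinates). Camera axes: x right, y up, looking along -z (the intrinsics and any distortion apply to the point x, -y, -z); pixel columns grow to the right and rows downward; lengths in m; the calibration is good to about 2 mm. A picture is of the moment at which its call begins.
- workorder.finish_job(): hands the job in; it is judged then, once.
The state is a dict: "time_s": time; "joints": joint angles; "qd": joint speeds; "tau": joint torques, N m; "ee_pos": TCP position; "tcp_rot": TCP orientation; "contact_force": force on the tool from outside, world axes, zero at the start; "torque": the same for the moment, N m; "width": opening from 0.0 (shut) to 1.0 (fully open); "grasp_force": force on a finger pad.
Only numpy, scipy, OpenCV 4.12 (cv2) and the standard library are available. Lean on these libraries where they do the work, as an engineer would, in place of code of your own. Each camera call takes 0.05 s, during which the arm holds its last target. There are 200 camera calls.

## Working session

There is one attempt and no reset: what is moved stays moved. The work goes in short steps, Python scripts to look and compute and a tool call to move; the robot and the scene stay as the last step left them, time stands still between calls to the robot, and variables do not carry over. Pictures are saved under pics/ and viewed, at most 14 in all, crops included, and the job is handed in when it is done.

Besides the shell and the picture viewer there is one more tool, called after "Emit:" by a JSON object that holds its "op" and its "data", one argument or row to a line. apply_moves: Moves the arm, as the interface text tells. Its arguments: {"type":"object","properties":{"targets":{"type":"array","items":{"type":"object","properties":{"x":{"type":"number"},"y":{"type":"number"},"z":{"type":"number"},"ax":{"type":"number"},"ay":{"type":"number"},"az":{"type":"number"},"claw":{"type":"number"}}}},"grip_force":{"type":"number"}},"required":["targets"]}

```bash
mkdir -p pics; cat > h.py <<'E'
import numpy as np, cv2
from station import readout, grab_frame
def grab(n,save=None):
    f=grab_frame(n)
    if save: cv2.imwrite('pics/'+save,f['pixels'][:,:,::-1])
    return f
def rays(f,uv):
    uv=np.asarray(uv,float).reshape(-1,2);K=f['intrinsics']
    d=(uv-[K[0,2],K[1,2]])/[K[0,0],K[1,1]]
    s=d.copy()
    for _ in range(20): s=d/(1+f['k1']*(s**2).sum(1,keepdims=True))
    return np.c_[s[:,0],-s[:,1],-np.ones(len(s))]
def onplane(f,uv,z):
    T=f['extrinsics'];d=rays(f,uv)@T[:3,:3].T;o=T[:3,3]
    return o+d*((z-o[2])/d[:,2])[:,None]
def bydepth(f,uv):
    uv=np.asarray(uv).reshape(-1,2).astype(int);T=f['extrinsics']
    z=f['z_map'][uv[:,1],uv[:,0]]
    return (rays(f,uv)*z[:,None])@T[:3,:3].T+T[:3,3]
def cloud(f):
    v,u=np.mgrid[0:420,0:560]
    P=bydepth(f,np.c_[u.ravel(),v.ravel()]).reshape(420,560,3)
    P[f['z_map']==0]=np.nan
    return P
def proj(f,P):
    T=np.linalg.inv(f['extrinsics']);p=np.atleast_2d(P)@T[:3,:3].T+T[:3,3]
    s=np.c_[p[:,0],-p[:,1]]/-p[:,2:];s=s*(1+f['k1']*(s**2).sum(1,keepdims=True))
    K=f['intrinsics'];return s*[K[0,0],K[1,1]]+[K[0,2],K[1,2]]
E
python3 - <<'E'
from h import *
for n in ('scene','top'):
    f=grab(n,n+'1.png');print(n,f['extrinsics'].round(3).tolist(),f['k1'],f['intrinsics'][0,0])
s=readout.state();print(s['time_s'],s['ee_pos'],np.round(s['tcp_rot'],3),s['width'])
E
```

```text
scene [[0.655, -0.648, 0.388, 1.072], [0.755, 0.553, -0.352, -0.527], [0.013, 0.524, 0.852, 1.297], [0.0, 0.0, 0.0, 1.0]] -0.1323182045476141 519.5257050394896
top [[0.014, 0.998, -0.061, 0.48], [-1.0, 0.013, -0.008, -0.041], [-0.007, 0.061, 0.998, 1.044], [0.0, 0.0, 0.0, 1.0]] -0.044117875504132535 452.6696874994651
0.1 [ 0.2044494  -0.53681838  0.24747186] [[ 0.935  0.356 -0.   ]
 [ 0.356 -0.935  0.002]
 [ 0.    -0.002 -1.   ]] 1.00144105385869
```

View pics/scene1.png

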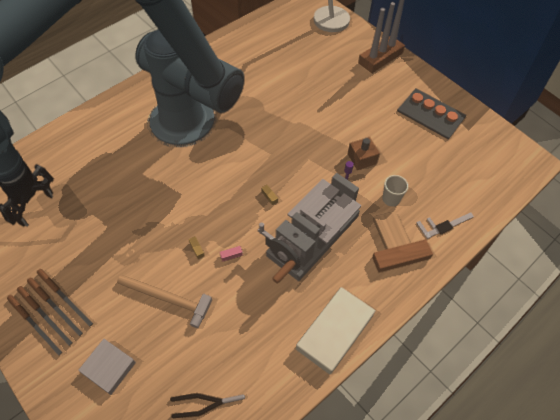

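View pics/top1.png

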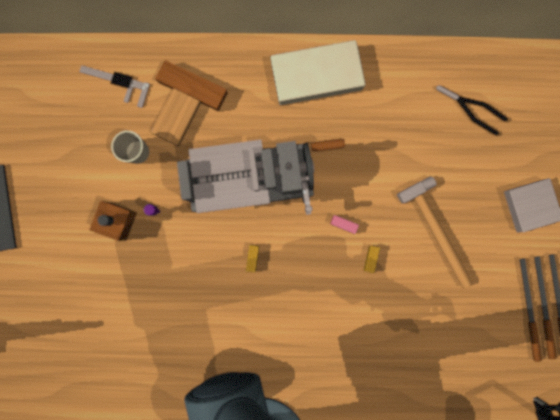

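Only two brass bars are visible, at top (253,258) and (372,259). There is a pink decoy at (344,224), the pin stand at (112,220), a purple lookalike at (150,210), and the clamp around (245,175).

```bash
cat > m1.py <<'E'
from h import *
for n,(a,b,c,d) in (('top',(75,310,80,410)),('scene',(140,290,170,420))):
    f=grab(n); P=cloud(f)
    hsv=cv2.cvtColor(f['pixels'],cv2.COLOR_RGB2HSV)
    m=cv2.inRange(hsv,(20,130,60),(32,255,255))
    k,l,st,ce=cv2.connectedComponentsWithStats(m)
    for i in range(1,k):
        if st[i,4]>25:
            q=onplane(f,ce[i],0.022)[0]; 
            r=cv2.minAreaRect(np.argwhere(l==i)[:,::-1].astype(np.float32)); 
            bx=onplane(f,cv2.boxPoints(r),0.022);e=[np.linalg.norm(bx[1]-bx[0]),np.linalg.norm(bx[2]-bx[1])]
            v=bx[1]-bx[0] if e[0]>e[1] else bx[2]-bx[1]
            print(n,'brass',st[i,4],ce[i].round(1),q.round(4),np.round(e,3),'ang',np.degrees(np.arctan2(v[1],v[0])).round(1),'zmed',np.nanmedian(P[l==i][:,2]).round(3))
    for lo,hi in ((.086,.106),(.118,.127),(.127,.15)):
        q=(P[...,2]>lo)&(P[...,2]<hi)&(P[...,0]>.5)&(P[...,0]<.75)&(P[...,1]>-.2)&(P[...,1]<.25)
        m=q.astype(np.uint8); k,l,st,ce=cv2.connectedComponentsWithStats(m)
        for i in range(1,k):
            if st[i,4]>60:
                pts=P[l==i]; r=cv2.minAreaRect(pts[:,:2].astype(np.float32)*1000)
                print(n,(lo,hi),st[i],'c',np.round(r[0],1),'sz',np.round(r[1],1),round(r[2],1),'z',np.median(pts[:,2]).round(4))
    cr=cv2.resize(f['pixels'][a:b,c:d,::-1],None,fx=2.4,fy=2.4,interpolation=cv2.INTER_CUBIC);cv2.imwrite(f'pics/{n}_c.png',cr[:600,:800])
E
python3 m1.py
```

```text
top brass 191 [252.3 257.8] [0.4233 0.0222 0.022 ] [0.056 0.02 ] ang -9.4 zmed 0.023
top brass 203 [371.6 258.1] [ 0.4263 -0.246   0.022 ] [0.055 0.022] ang -13.9 zmed 0.023
top (0.086, 0.106) [ 186  140   84   74 4185] c [597.2  80. ] sz [136.9 173.5] 8.5 z 0.0968
top (0.086, 0.106) [299 158   8  15  72] c [623.5 -84.5] sz [26.5 14.8] 6.2 z 0.0898
top (0.086, 0.106) [255 161  10  20 123] c [610.3   5.2] sz [41.3 14.2] 8.5 z 0.0961
top (0.118, 0.127) [276 141  26  51 828] c [617.2 -55.3] sz [100.5  40.1] 8.5 z 0.1247
top (0.127, 0.15) [261 149  16  40 425] c [610.6 -13.9] sz [79.4 21.9] 8.5 z 0.1359
top (0.127, 0.15) [249 152   8  25  72] c [619.9  18.8] sz [50.7  9.8] 8.5 z 0.1281
top (0.127, 0.15) [306 154   7  19  83] c [623.4 -96.7] sz [38.2 10. ] 7.9 z 0.1295
top (0.127, 0.15) [177 161  15  39 408] c [585.1 158.2] sz [80.2 22.4] 8.4 z 0.1307
scene (0.086, 0.106) [ 287  179   74   65 2025] c [596.9  75.5] sz [140.  173.7] 7.9 z 0.0948
scene (0.086, 0.106) [269 239  31  45 234] c [ 631.3 -137.2] sz [99.5 86.9] 9.2 z 0.0998
scene (0.086, 0.106) [282 238  17  13  62] c [616.4 -72.6] sz [52.8 10.4] 7.2 z 0.0921
scene (0.118, 0.127) [332 174  25  21  92] c [585.6 155.4] sz [80.3 24.2] 9.0 z 0.1246
scene (0.118, 0.127) [300 207  26  21 120] c [606.6  12.9] sz [80.6 18.1] 9.0 z 0.1236
scene (0.118, 0.127) [275 219  40  33 492] c [616.7 -57. ] sz [101.8  43.4] 8.8 z 0.1229
scene (0.127, 0.15) [333 173  26  20 133] c [586.3 155.6] sz [79.5 24.7] 9.2 z 0.1296
scene (0.127, 0.15) [292 212  28  23 252] c [612.1 -16.6] sz [79.9 23.9] 8.9 z 0.1338
```

View pics/top_c.png

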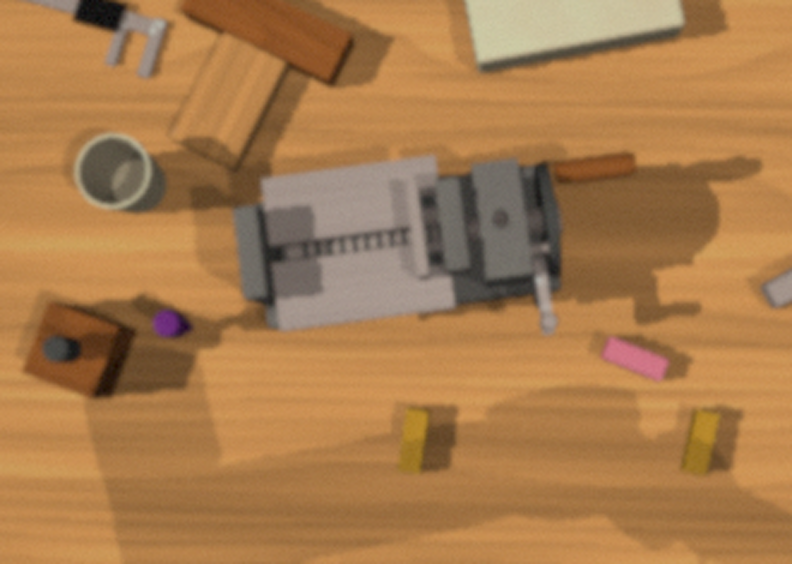

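View pics/scene_c.png

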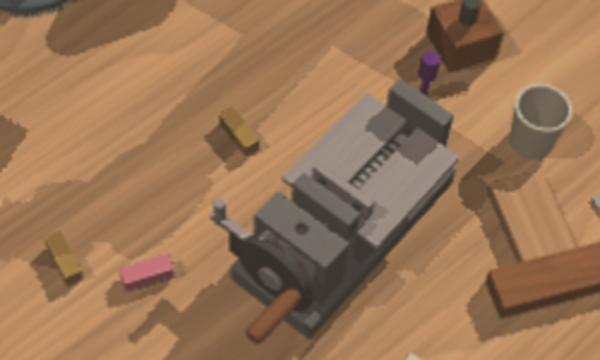

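Measured clamp yaw is 8.5° and its origin is (0.6075, 0.009). The jaw-to-arch spacing comes out at 215.7 mm against the stated 216. Next I'll refine the bars, pin, knob, bolt handle and arch hole.

```bash
cat > m2.py <<'E'
from h import *
c,s=np.cos(np.radians(8.5)),np.sin(np.radians(8.5))
R=np.array([[c,-s,0],[s,c,0],[0,0,1]]);O=np.array([.6075,.009,0])
W=lambda *p:O+R@np.array(p,float)/1000
def blobs(P,box,zl,minn=20):
    q=(P[...,2]>zl[0])&(P[...,2]<zl[1])&(P[...,0]>box[0])&(P[...,0]<box[1])&(P[...,1]>box[2])&(P[...,1]<box[3])
    k,l,st,ce=cv2.connectedComponentsWithStats(q.astype(np.uint8))
    for i in range(1,k):
        if st[i,4]>=minn:
            p=P[l==i];r=cv2.minAreaRect(p[:,:2].astype(np.float32)*1000)
            yield st[i,4],np.round(r[0],1),np.round(r[1],1),round(r[2],1),np.median(p[:,2]).round(4),f_rgb[l==i].mean(0).astype(int)
if __name__=='__main__':
    for n in('top','scene'):
        f=grab(n);P=cloud(f);f_rgb=f['pixels']
        print(n,'bars');[print(*b) for b in blobs(P,(.33,.53,-.35,.25),(.014,.03))]
        print('pin');[print(*b) for b in blobs(P,(.42,.62,.2,.42),(.065,.1),10)]
        print('stand');[print(*b) for b in blobs(P,(.42,.62,.2,.42),(.045,.06),10)]
        print('knob');[print(*b) for b in blobs(P,(.58,.72,-.23,-.12),(.03,.15),10)]
        print('handle');[print(*b) for b in blobs(P,(.48,.56,-.14,-.06),(.1,.125),3)]
    f=grab('top');print('hole px',proj(f,W(0,-65,124)),onplane(f,(288.75,165.8),.124))
    print('bed',W(0,140,96),'bolt',W(-88,-94,102))
E
python3 m2.py
```

```text
top bars
264 [ 501.1 -184.5] [60.8 22. ] 69.0 0.0229 [200 114 125]
267 [421.4  23.4] [22.2 60. ] 83.3 0.0229 [163 121  41]
278 [ 425.6 -246.7] [23.1 59.9] 77.1 0.0227 [160 119  40]
pin
110 [525.2 241.5] [23.8 21.7] 89.1 0.0804 [ 97  44 101]
129 [502.1 337.5] [22.9 21.2] 60.0 0.0903 [65 59 53]
stand
885 [502.1 337.8] [73.1 68.7] 71.2 0.0558 [119  71  34]
15 [524.2 234.3] [ 4.  18.1] 85.6 0.0534 [60 34 47]
knob
251 [ 667.4 -145.7] [21.5 52.9] 9.2 0.1081 [129  78  38]
handle
36 [530.7 -96.7] [11.  13.2] 65.5 0.1144 [157 139 128]
scene bars
140 [421.8  20.4] [24.5 63.1] 84.3 0.0208 [139 108  64]
162 [ 425.2 -247.2] [22.5 64.6] 78.2 0.0206 [146 113  67]
179 [ 500.8 -186.4] [60.1 26.6] 67.8 0.0208 [181 108 112]
pin
81 [502.  337.9] [24.  30.4] 8.3 0.086 [80 68 58]
62 [526.8 240.7] [22.3 25. ] 22.4 0.0769 [93 57 89]
stand
372 [501.9 337.9] [75.3 77.4] 70.4 0.0536 [116  79  55]
24 [530.8 234.1] [22.2 11. ] 33.2 0.0517 [68 46 58]
knob
179 [ 669.2 -147.1] [21.9 54.3] 6.0 0.1057 [116  79  54]
handle
27 [ 532.3 -100.4] [12.5 10.7] 35.9 0.1113 [125 110  99]
hole px [[288.62281918 166.03808589]] [[ 0.61760249 -0.05554048  0.124     ]]
bed [0.58680668 0.14746222 0.096     ] bolt [ 0.53436069 -0.09697472  0.102     ]
```

Emit:
{"op": "apply_moves", "data": {
  "targets": [
    {"x": 1.58,"y": 2.07,"az": 10.4},
    {"x": 1.58,"y": 2.07,"az": 10.4},
    {"x": 1.58,"y": 2.07,"az": 10.4},
    {"x": 1.58,"y": 2.07,"az": 10.4},
    {"x": 1.58,"y": 2.07,"az": 10.4},
    {"x": 1.58,"y": 2.07,"az": 10.4},
    {"x": 1.58,"y": 2.07,"az": 10.4},
    {"x": 1.58,"y": 2.07,"az": 10.4}
  ]
}}

```text
schema error: expected keys x, y, z, ax, ay, az, claw
```

Emit:
{"op": "apply_moves", "data": {
  "targets": [
    {"x": 1.58,"y": 2.07,"az": 10.4},
    {"x": 1.58,"y": 2.07,"az": 10.4},
    {"x": 1.58,"y": 2.07,"az": 10.4},
    {"x": 1.58,"y": 2.07,"az": 10.4},
    {"x": 1.58,"y": 2.07,"az": 10.4},
    {"x": 1.58,"y": 2.07,"az": 10.6,"claw": 0.6},
    {"z": -3},
    {}
  ]
}}

```text
schema error: expected keys x, y, z, ax, ay, az, claw
```

```bash
cat > st.py <<'E'
from h import *
s=readout.state();R=s['tcp_rot']
print('t',round(s['time_s'],2),'pos',np.round(s['ee_pos']*100,2),'yaw',np.degrees(np.arctan2(R[1,0],R[0,0])).round(1),'tz',R[:,2].round(3),'w',round(s['width'],3),'F',np.round(s['contact_force'],1),'g',np.round(s['grasp_force'],1),'q',np.round(s['joints'],2))
E
python3 st.py; python3 m2.py | sed -n 1,4p
```

```text
t 0.35 pos [ 20.46 -53.73  24.81] yaw 20.8 tz [-0.  0. -1.] w 1.005 F [ 0.6  0.4 -0. ] g 0.0 q [-1.32  0.38  0.08  1.27  0.    1.46]
top bars
266 [ 501.  -184.5] [60.5 21.9] 68.3 0.0225 [199 114 125]
268 [421.3  23.5] [22.1 60.2] 83.0 0.0225 [163 121  41]
276 [ 425.5 -246.7] [23.2 59.9] 77.9 0.0227 [160 119  39]
```

All keys are required in each row.

Emit:
{"op": "apply_moves", "data": {
  "targets": [
    {"x": 1.58,"y": 2.07,"z": 0,"ax": 0,"ay": 0,"az": 10.4,"claw": 1},
    {"x": 1.58,"y": 2.07,"z": 0,"ax": 0,"ay": 0,"az": 10.4,"claw": 1},
    {"x": 1.58,"y": 2.07,"z": 0,"ax": 0,"ay": 0,"az": 10.4,"claw": 1},
    {"x": 1.58,"y": 2.07,"z": 0,"ax": 0,"ay": 0,"az": 10.4,"claw": 1},
    {"x": 1.58,"y": 2.07,"z": 0,"ax": 0,"ay": 0,"az": 10.4,"claw": 1},
    {"x": 1.58,"y": 2.07,"z": 0,"ax": 0,"ay": 0,"az": 10.4,"claw": 1},
    {"x": 1.58,"y": 2.07,"z": 0,"ax": 0,"ay": 0,"az": 10.4,"claw": 1},
    {"x": 1.58,"y": 2.07,"z": 0,"ax": 0,"ay": 0,"az": 10.4,"claw": 1}
  ],
  "grip_force": 40
}}

```text
time_s: 1.5
ee_pos: [0.3315, -0.3711, 0.2485]
tcp_rot: [[-0.248, 0.969, 0.0], [0.969, 0.248, -0.0], [-0.0, 0.0, -1.0]]
contact_force: [0.5, 0.2, -0.0]
width: 0.998
grasp_force: 0.0
```

Emit:
{"op": "apply_moves", "data": {
  "targets": [
    {"x": 1.58,"y": 2.07,"z": -1,"ax": 0,"ay": 0,"az": 10.4,"claw": 0.6},
    {"x": 1.58,"y": 2.07,"z": -1,"ax": 0,"ay": 0,"az": 10.4,"claw": 0.6},
    {"x": 1.58,"y": 2.07,"z": -1,"ax": 0,"ay": 0,"az": 10.4,"claw": 0.6},
    {"x": 1.58,"y": 2.07,"z": -1,"ax": 0,"ay": 0,"az": 10.4,"claw": 0.6},
    {"x": 1.58,"y": 2.07,"z": -1,"ax": 0,"ay": 0,"az": 10.4,"claw": 0.6},
    {"x": 1.58,"y": 2.07,"z": -1,"ax": 0,"ay": 0,"az": 10.4,"claw": 0.6},
    {"x": 0,"y": 0,"z": -3,"ax": 0,"ay": 0,"az": 0,"claw": 0.6},
    {"x": 0,"y": 0,"z": 0,"ax": 0,"ay": 0,"az": 0,"claw": 0.6}
  ]
}}

```text
time_s: 2.5
ee_pos: [0.4244, -0.2462, 0.1566]
tcp_rot: [[-0.972, 0.234, -0.004], [0.234, 0.972, 0.003], [0.004, 0.002, -1.0]]
contact_force: [-0.5, 1.1, 0.2]
width: 0.6
grasp_force: 0.0
```

```bash
python3 st.py; python3 m2.py | sed -n 1,4p
```

```text
t 2.5 pos [ 42.44 -24.62  15.66] yaw 166.5 tz [-0.004  0.003 -1.   ] w 0.6 F [-0.5  1.1  0.2] g 0.0 q [-0.65  0.26 -0.33  0.99  0.   -0.42]
top bars
264 [ 500.9 -184.4] [60.4 22.1] 68.9 0.0226 [207 119 130]
267 [421.3  23.4] [21.9 60.4] 83.3 0.0224 [184 137  47]
56 [ 448. -252.] [11.3 23.1] 0.4 0.0228 [174 129  45]
```

Emit:
{"op": "apply_moves", "data": {
  "targets": [
    {"x": 0.1,"y": 0,"z": -4,"ax": 0,"ay": 0,"az": 0.5,"claw": 0.6},
    {"x": 0,"y": 0,"z": -4,"ax": 0,"ay": 0,"az": 0,"claw": 0.6},
    {"x": 0,"y": 0,"z": -3,"ax": 0,"ay": 0,"az": 0,"claw": 0.6},
    {"x": 0,"y": 0,"z": -2.4,"ax": 0,"ay": 0,"az": 0,"claw": 0.6},
    {"x": 0,"y": 0,"z": 0,"ax": 0,"ay": 0,"az": 0,"claw": 0},
    {"x": 0,"y": 0,"z": 0,"ax": 0,"ay": 0,"az": 0,"claw": 0},
    {"x": 0,"y": 0,"z": 0,"ax": 0,"ay": 0,"az": 0,"claw": 0},
    {"x": 0,"y": 0,"z": 0,"ax": 0,"ay": 0,"az": 0,"claw": 0}
  ]
}}

```text
time_s: 3.65
ee_pos: [0.4277, -0.2483, 0.0256]
tcp_rot: [[-0.974, 0.226, 0.002], [0.226, 0.974, -0.002], [-0.002, -0.001, -1.0]]
contact_force: [-1.4, 0.6, 4.4]
width: 0.242
grasp_force: 41.7
```

```bash
python3 st.py; python3 -c "
from m2 import *
print(W(0,100,96),W(0,56,96))"
```

```text
t 3.65 pos [ 42.77 -24.83   2.56] yaw 166.9 tz [ 0.002 -0.002 -1.   ] w 0.242 F [-1.4  0.6  4.4] g 41.7 q [-0.65  0.41 -0.51  0.65 -0.   -0.43]
[0.59271906 0.10790159 0.096     ] [0.59922267 0.06438489 0.096     ]
```

Emit:
{"op": "apply_moves", "data": {
  "targets": [
    {"x": 0,"y": 0,"z": 4.5,"ax": 0,"ay": 0,"az": 0,"claw": 0},
    {"x": 0,"y": 0,"z": 6.2,"ax": 0,"ay": 0,"az": 0,"claw": 0},
    {"x": 0,"y": 0,"z": 6.2,"ax": 0,"ay": 0,"az": 0,"claw": 0},
    {"x": 1,"y": 2,"z": 1,"ax": 0,"ay": 0,"az": 1.6,"claw": 0},
    {"x": 2,"y": 4.2,"z": 0,"ax": 0,"ay": 0,"az": 2.5,"claw": 0},
    {"x": 2,"y": 4.2,"z": 0,"ax": 0,"ay": 0,"az": 2.5,"claw": 0},
    {"x": 2,"y": 4.2,"z": 0,"ax": 0,"ay": 0,"az": 2.5,"claw": 0},
    {"x": 2,"y": 4.2,"z": 0,"ax": 0,"ay": 0,"az": 2.5,"claw": 0}
  ]
}}

```text
time_s: 4.65
ee_pos: [0.517, -0.0581, 0.2033]
tcp_rot: [[-1.0, 0.024, -0.0], [0.024, 1.0, 0.0], [0.0, 0.0, -1.0]]
contact_force: [0.4, -0.9, -2.4]
width: 0.243
grasp_force: 40.8
```

Emit:
{"op": "apply_moves", "data": {
  "targets": [
    {"x": 2,"y": 4.2,"z": 0,"ax": 0,"ay": 0,"az": 2.5,"claw": 0},
    {"x": 2,"y": 4.2,"z": 0,"ax": 0,"ay": 0,"az": 2.5,"claw": 0},
    {"x": 2,"y": 4.2,"z": 0,"ax": 0,"ay": 0,"az": 2.5,"claw": 0},
    {"x": 1.7,"y": 4.2,"z": 0,"ax": 0,"ay": 0,"az": 2.5,"claw": 0},
    {"x": 0,"y": 0,"z": 0,"ax": 0,"ay": 0,"az": 0,"claw": 0},
    {"x": 0,"y": 0,"z": 0,"ax": 0,"ay": 0,"az": 0,"claw": 0}
  ]
}}

```text
time_s: 5.4
ee_pos: [0.5932, 0.1082, 0.2029]
tcp_rot: [[-0.989, -0.149, -0.001], [-0.149, 0.989, -0.001], [0.001, -0.0, -1.0]]
contact_force: [-0.0, -0.2, -2.5]
width: 0.247
grasp_force: 40.9
```

```bash
python3 st.py; python3 m2.py|sed -n 1,4p; python3 -c "
from h import *
f=grab('scene'); cv2.imwrite('pics/s3.png',cv2.resize(f['pixels'][120:290,150:420,::-1],None,fx=2.4,fy=2.4))"
```

```text
t 5.4 pos [59.32 10.82 20.29] yaw -171.4 tz [-0.001 -0.001 -1.   ] w 0.247 F [-0.  -0.2 -2.5] g 40.9 q [ 0.08  0.45  0.07  1.2  -0.   -0.07]
top bars
262 [ 501.  -184.2] [60. 22.] 69.1 0.0228 [222 130 142]
268 [421.5  23.5] [22.2 59.9] 83.3 0.0225 [200 149  52]
pin
```

View pics/s3.png

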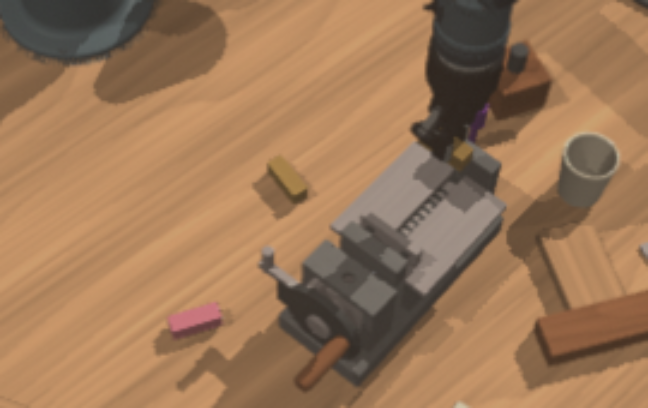

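Emit:
{"op": "apply_moves", "data": {
  "targets": [
    {"x": 0.15,"y": 0,"z": -4,"ax": 0,"ay": 0,"az": 0,"claw": 0},
    {"x": 0,"y": 0,"z": -3,"ax": 0,"ay": 0,"az": 0,"claw": 0},
    {"x": 0,"y": 0,"z": -1,"ax": 0,"ay": 0,"az": 0,"claw": 0},
    {"x": 0,"y": 0,"z": 0,"ax": 0,"ay": 0,"az": 0,"claw": 0},
    {"x": 0,"y": 0,"z": 0,"ax": 0,"ay": 0,"az": 0,"claw": 0.4},
    {"x": 0,"y": 0,"z": 0,"ax": 0,"ay": 0,"az": 0,"claw": 0.4},
    {"x": 0,"y": 0,"z": 0,"ax": 0,"ay": 0,"az": 0,"claw": 0.4}
  ]
}}

```text
time_s: 6.48
ee_pos: [0.596, 0.1085, 0.1242]
tcp_rot: [[-0.989, -0.149, 0.002], [-0.149, 0.989, 0.0], [-0.002, -0.0, -1.0]]
contact_force: [0.3, 1.6, -0.1]
width: 0.399
grasp_force: 0.0
```

Emit:
{"op": "apply_moves", "data": {
  "targets": [
    {"x": 0,"y": 0,"z": 3,"ax": 0,"ay": 0,"az": 0,"claw": 0.4},
    {"x": 0,"y": 0,"z": 5,"ax": 0,"ay": 0,"az": 0,"claw": 0.5},
    {"x": -4,"y": -2,"z": 0,"ax": 0,"ay": 0,"az": -2.5,"claw": 0.6},
    {"x": -4,"y": -2,"z": 0,"ax": 0,"ay": 0,"az": -2.5,"claw": 0.6},
    {"x": -4,"y": -2,"z": 0,"ax": 0,"ay": 0,"az": -2.5,"claw": 0.6},
    {"x": -4,"y": -2,"z": -3,"ax": 0,"ay": 0,"az": -2.5,"claw": 0.6},
    {"x": -1.1,"y": -0.5,"z": -3,"ax": 0,"ay": 0,"az": -2.5,"claw": 0.6},
    {"x": 0,"y": 0,"z": 0,"ax": 0,"ay": 0,"az": -2.8,"claw": 0.6}
  ]
}}

```text
time_s: 7.48
ee_pos: [0.421, 0.0233, 0.1415]
tcp_rot: [[-0.993, 0.12, -0.005], [0.12, 0.993, 0.0], [0.005, -0.0, -1.0]]
contact_force: [0.5, 0.2, -0.8]
width: 0.597
grasp_force: 0.0
```

```bash
python3 st.py; cat > m3.py <<'E'
from m2 import *
import m2
for n in('top','scene'):
    f=grab(n);P=cloud(f);m2.f_rgb=f['pixels']
    print(n);[print(*b) for b in blobs(P,(.33,.53,-.35,.25),(.014,.03))]
    C=(P-O)@R*1000
    hsv=cv2.cvtColor(f['pixels'],cv2.COLOR_RGB2HSV);m=cv2.inRange(hsv,(18,90,60),(34,255,255))
    q=(m>0)&(C[...,2]>112)&(C[...,2]<128)&(abs(C[...,0])<70)&(C[...,1]>-20)&(C[...,1]<145)
    k,l,st,ce=cv2.connectedComponentsWithStats(q.astype(np.uint8))
    for i in range(1,k):
        if st[i,4]>20:
            p=C[l==i];print('on bed',st[i,4],'x',np.percentile(p[:,0],[1,50,99]).round(1),'y',np.percentile(p[:,1],[1,50,99]).round(1),'z',np.median(p[:,2]).round(1),np.round(cv2.minAreaRect(p[:,:2].astype(np.float32))[2],1))
E
python3 m3.py
```

```text
t 7.47 pos [42.1   2.33 14.15] yaw 173.1 tz [-0.005  0.    -1.   ] w 0.597 F [ 0.5  0.2 -0.8] g 0.0 q [-0.1   0.14 -0.52  0.91  0.    0.02]
top
266 [ 501.2 -184.3] [59.8 22.2] 68.5 0.0226 [210 121 132]
on bed 314 x [-30.6  -1.2  27.9] y [ 88.8  99.6 110.5] z 118.8 0.2
scene
142 [422.3  20.9] [23.1 60.7] 83.6 0.0206 [153 118  69]
178 [ 501.5 -186.7] [60.4 25.1] 68.7 0.0208 [183 109 114]
on bed 141 x [-27.9   3.5  29.4] y [ 84.4  96.3 109.4] z 116.7 89.6
```

Emit:
{"op": "apply_moves", "data": {
  "targets": [
    {"x": 0,"y": 0,"z": -4,"ax": 0,"ay": 0,"az": 0,"claw": 0.6},
    {"x": 0,"y": 0,"z": -4,"ax": 0,"ay": 0,"az": 0,"claw": 0.6},
    {"x": 0,"y": 0,"z": -3.6,"ax": 0,"ay": 0,"az": 0,"claw": 0.6},
    {"x": 0,"y": 0,"z": 0,"ax": 0,"ay": 0,"az": 0,"claw": 0.6},
    {"x": 0,"y": 0,"z": 0,"ax": 0,"ay": 0,"az": 0,"claw": 0},
    {"x": 0,"y": 0,"z": 0,"ax": 0,"ay": 0,"az": 0,"claw": 0},
    {"x": 0,"y": 0,"z": 0,"ax": 0,"ay": 0,"az": 0,"claw": 0},
    {"x": 0,"y": 0,"z": 0,"ax": 0,"ay": 0,"az": 0,"claw": 0}
  ]
}}

```text
time_s: 8.57
ee_pos: [0.4264, 0.0231, 0.0292]
tcp_rot: [[-0.993, 0.118, 0.004], [0.118, 0.993, -0.0], [-0.004, 0.0, -1.0]]
contact_force: [-1.0, -0.3, 6.8]
width: 0.241
grasp_force: 39.9
```

Emit:
{"op": "apply_moves", "data": {
  "targets": [
    {"x": 0,"y": 0,"z": 4,"ax": 0,"ay": 0,"az": 0,"claw": 0},
    {"x": 0,"y": 0,"z": 6,"ax": 0,"ay": 0,"az": 0,"claw": 0},
    {"x": 0,"y": 0,"z": 5.8,"ax": 0,"ay": 0,"az": 2.4,"claw": 0},
    {"x": 4.5,"y": 1,"z": 0,"ax": 0,"ay": 0,"az": 2.6,"claw": 0},
    {"x": 4.5,"y": 1,"z": 0,"ax": 0,"ay": 0,"az": 2.6,"claw": 0},
    {"x": 4.5,"y": 1,"z": 0,"ax": 0,"ay": 0,"az": 2.6,"claw": 0},
    {"x": 4.2,"y": 1,"z": 0,"ax": 0,"ay": 0,"az": 2.6,"claw": 0},
    {"x": 0,"y": 0,"z": 0,"ax": 0,"ay": 0,"az": 2.6,"claw": 0}
  ]
}}

```text
time_s: 9.57
ee_pos: [0.6041, 0.0641, 0.185]
tcp_rot: [[-0.988, -0.153, 0.002], [-0.153, 0.988, 0.0], [-0.002, 0.0, -1.0]]
contact_force: [-0.1, -0.5, -3.2]
width: 0.239
grasp_force: 40.6
```

```bash
python3 st.py; python3 m3.py
```

```text
t 9.57 pos [60.41  6.41 18.5 ] yaw -171.2 tz [ 0.002  0.    -1.   ] w 0.239 F [-0.1 -0.5 -3.2] g 40.6 q [ 0.    0.46  0.05  1.15  0.   -0.15]
top
265 [ 501.  -184.6] [60.6 21.8] 68.5 0.0227 [223 131 143]
scene
173 [ 501.7 -186.6] [60.4 25.1] 68.2 0.0206 [189 113 117]
on bed 56 x [-4.  17.2 29.8] y [ 85.6 100.4 110.4] z 116.9 54.2
```

Emit:
{"op": "apply_moves", "data": {
  "targets": [
    {"x": 0,"y": 0,"z": -3,"ax": 0,"ay": 0,"az": 0,"claw": 0},
    {"x": 0,"y": 0,"z": -2,"ax": 0,"ay": 0,"az": 0,"claw": 0},
    {"x": 0,"y": 0,"z": -0.9,"ax": 0,"ay": 0,"az": 0,"claw": 0},
    {"x": 0,"y": 0,"z": 0,"ax": 0,"ay": 0,"az": 0,"claw": 0},
    {"x": 0,"y": 0,"z": 0,"ax": 0,"ay": 0,"az": 0,"claw": 0.4},
    {"x": 0,"y": 0,"z": 0,"ax": 0,"ay": 0,"az": 0,"claw": 0.4},
    {"x": 0,"y": 0,"z": 0,"ax": 0,"ay": 0,"az": 0,"claw": 0.4},
    {"x": 0,"y": 0,"z": 3,"ax": 0,"ay": 0,"az": 0,"claw": 0.4}
  ]
}}

```text
time_s: 10.68
ee_pos: [0.5994, 0.0634, 0.1544]
tcp_rot: [[-0.989, -0.15, -0.005], [-0.15, 0.989, 0.0], [0.005, 0.001, -1.0]]
contact_force: [0.4, 1.0, 1.2]
width: 0.4
grasp_force: 0.0
```

Emit:
{"op": "apply_moves", "data": {
  "targets": [
    {"x": 0,"y": 0,"z": 5,"ax": 0,"ay": 0,"az": 0,"claw": 0.4},
    {"x": -3.5,"y": -4,"z": 0,"ax": 0,"ay": 0,"az": 0,"claw": 0.4},
    {"x": -3.5,"y": -4,"z": 0,"ax": 0,"ay": 0,"az": 0,"claw": 0.4},
    {"x": 0,"y": -4,"z": 0,"ax": 0,"ay": 0,"az": 0,"claw": 0.4},
    {"x": 0,"y": -4,"z": 0,"ax": 0,"ay": 0,"az": 0,"claw": 0.4},
    {"x": 0,"y": 0,"z": -2,"ax": 0,"ay": 0,"az": 0,"claw": 0.4},
    {"x": 0,"y": 0,"z": 0,"ax": 0,"ay": 0,"az": 0,"claw": 0.4}
  ]
}}

```text
time_s: 11.55
ee_pos: [0.5302, -0.0967, 0.1853]
tcp_rot: [[-0.989, -0.149, -0.003], [-0.149, 0.989, 0.001], [0.002, 0.001, -1.0]]
contact_force: [-0.3, 0.3, -1.1]
width: 0.399
grasp_force: 0.0
```

```bash
python3 st.py; python3 m3.py
```

```text
t 11.55 pos [53.02 -9.67 18.53] yaw -171.4 tz [-0.003  0.001 -1.   ] w 0.399 F [-0.3  0.3 -1.1] g 0.0 q [-0.3   0.33 -0.15  1.09  0.   -0.45]
top
on bed 311 x [-32.3  -3.2  26.4] y [43.9 54.7 65.7] z 118.9 90.0
on bed 310 x [-30.3  -1.6  28.2] y [ 88.8  99.4 110.6] z 118.8 89.6
scene
176 [ 501.1 -186.4] [60.1 26. ] 67.4 0.0205 [190 113 117]
on bed 136 x [-28.    1.1  28.4] y [ 86.2  97.8 110. ] z 117.1 88.2
on bed 134 x [-29.5   0.4  26.8] y [41.6 52.3 63.9] z 116.9 1.0
```

Emit:
{"op": "apply_moves", "data": {
  "targets": [
    {"x": 0.3,"y": 0,"z": -4,"ax": 0,"ay": 0,"az": 0,"claw": 0.4},
    {"x": 0,"y": 0,"z": -3,"ax": 0,"ay": 0,"az": 0,"claw": 0.4},
    {"x": 0,"y": 0,"z": -1.5,"ax": 0,"ay": 0,"az": 0,"claw": 0.4},
    {"x": 0,"y": 0,"z": 0,"ax": 0,"ay": 0,"az": 0,"claw": 0},
    {"x": 0,"y": 0,"z": 0,"ax": 0,"ay": 0,"az": 0,"claw": 0},
    {"x": 0,"y": 0,"z": 0,"ax": 0,"ay": 0,"az": 0,"claw": 0},
    {"x": 0,"y": 0,"z": 0,"ax": 0,"ay": 0,"az": 0,"claw": 0}
  ],
  "grip_force": 40
}}

```text
time_s: 12.52
ee_pos: [0.5343, -0.0971, 0.1016]
tcp_rot: [[-0.989, -0.15, 0.0], [-0.15, 0.989, -0.001], [0.0, -0.001, -1.0]]
contact_force: [0.4, -4.4, -6.4]
width: 0.146
grasp_force: 39.5
```

Emit:
{"op": "apply_moves", "data": {
  "targets": [
    {"x": -1.04,"y": -0.155,"z": 0,"ax": 0,"ay": 0,"az": 0,"claw": 0},
    {"x": -1.04,"y": -0.155,"z": 0,"ax": 0,"ay": 0,"az": 0,"claw": 0},
    {"x": -1.04,"y": -0.155,"z": 0,"ax": 0,"ay": 0,"az": 0,"claw": 0},
    {"x": -1.04,"y": -0.155,"z": 0,"ax": 0,"ay": 0,"az": 0,"claw": 0},
    {"x": 0,"y": 0,"z": 0,"ax": 0,"ay": 0,"az": 0,"claw": 0}
  ]
}}

```text
time_s: 13.15
ee_pos: [0.4975, -0.1027, 0.1021]
tcp_rot: [[-0.988, -0.151, 0.011], [-0.151, 0.989, 0.002], [-0.012, 0.0, -1.0]]
contact_force: [16.9, -0.6, -21.2]
width: 0.148
grasp_force: 40.2
```

```bash
python3 st.py
```

```text
t 13.15 pos [ 49.75 -10.27  10.21] yaw -171.3 tz [ 0.011  0.002 -1.   ] w 0.148 F [ 16.9  -0.6 -21.2] g 40.2 q [-0.33  0.33 -0.38  0.85  0.01 -0.48]
```

Emit:
{"op": "apply_moves", "data": {
  "targets": [
    {"x": 0,"y": 0,"z": 0,"ax": 0,"ay": 0,"az": 0,"claw": 0.4},
    {"x": 0,"y": 0,"z": 0,"ax": 0,"ay": 0,"az": 0,"claw": 0.4},
    {"x": 0,"y": 0,"z": 6,"ax": 0,"ay": 0,"az": -10,"claw": 0.4},
    {"x": 0,"y": 0,"z": 6,"ax": 0,"ay": 0,"az": -10,"claw": 0.5},
    {"x": 0,"y": -4,"z": 0,"ax": 0,"ay": 0,"az": -10,"claw": 0.5},
    {"x": 0,"y": -4,"z": 0,"ax": 0,"ay": 0,"az": -10,"claw": 0.5},
    {"x": 0,"y": -4,"z": 0,"ax": 0,"ay": 0,"az": -10,"claw": 0.5},
    {"x": 0,"y": 0,"z": 0,"ax": 0,"ay": 0,"az": -10,"claw": 0.5}
  ]
}}

```text
time_s: 14.15
ee_pos: [0.4924, -0.2251, 0.2219]
tcp_rot: [[-0.617, 0.787, 0.001], [0.787, 0.617, -0.0], [-0.001, 0.0, -1.0]]
contact_force: [0.0, 0.5, -0.4]
width: 0.499
grasp_force: 0.0
```

Emit:
{"op": "apply_moves", "data": {
  "targets": [
    {"x": 2,"y": 0,"z": 0,"ax": 0,"ay": 0,"az": -10,"claw": 0.5},
    {"x": 2,"y": 0,"z": 0,"ax": 0,"ay": 0,"az": -10,"claw": 0.5},
    {"x": 0,"y": 0,"z": 0,"ax": 0,"ay": 0,"az": -10,"claw": 0.5},
    {"x": 0,"y": 0,"z": 0,"ax": 0,"ay": 0,"az": 0,"claw": 0.5}
  ]
}}

```text
time_s: 14.65
ee_pos: [0.5325, -0.2224, 0.2217]
tcp_rot: [[-0.153, 0.988, 0.0], [0.988, 0.153, 0.0], [0.0, 0.0, -1.0]]
contact_force: [-0.8, 0.0, -0.0]
width: 0.497
grasp_force: 0.0
```

```bash
python3 st.py; cat > m4.py <<'E'
from m2 import *
for n in('top','scene'):
    f=grab(n);P=cloud(f);C=(P-O)@R*1000
    hsv=cv2.cvtColor(f['pixels'],cv2.COLOR_RGB2HSV)
    q=(C[...,1]<-145)&(C[...,1]>-195)&(abs(C[...,0])<70)&(C[...,2]>25)&(C[...,2]<140)&(hsv[...,1]>100)
    p=C[q];print(n,'knob n',q.sum(),'x',np.percentile(p[:,0],[2,50,98]).round(1),'y',np.percentile(p[:,1],[2,98]).round(1),'ztop',np.percentile(p[:,2],[50,95]).round(1))
    q=(C[...,2]>104)&(C[...,2]<125)&(C[...,0]<-70)&(C[...,0]>-150)&(abs(C[...,1]+94)<25)
    p=C[q];print('handle',q.sum(),p.mean(0).round(1) if len(p) else '')
E
python3 m4.py
```

```text
t 14.65 pos [ 53.25 -22.24  22.17] yaw 98.8 tz [ 0.  0. -1.] w 0.497 F [-0.8  0.  -0. ] g 0.0 q [-0.51  0.39  0.03  1.21  0.    0.91]
top knob n 204 x [26.1 35.1 46.1] y [-186.9 -146. ] ztop [108.2 111.5]
handle 37 [-128.2  -93.7  114.1]
scene knob n 155 x [27.5 38.8 47.4] y [-189.7 -147. ] ztop [105.6 110.6]
handle 23 [-126.7  -96.7  112. ]
```

Emit:
{"op": "apply_moves", "data": {
  "targets": [
    {"x": 4.5,"y": 2.5,"z": 0,"ax": 0,"ay": 0,"az": 0,"claw": 0.5},
    {"x": 4.5,"y": 2.5,"z": 0,"ax": 0,"ay": 0,"az": 0,"claw": 0.5},
    {"x": 4.45,"y": 2.55,"z": 0,"ax": 0,"ay": 0,"az": 0,"claw": 0.5},
    {"x": 0,"y": 0,"z": -3,"ax": 0,"ay": 0,"az": 0,"claw": 0.5},
    {"x": 0,"y": 0,"z": 0,"ax": 0,"ay": 0,"az": 0,"claw": 0.5}
  ]
}}

```text
time_s: 15.38
ee_pos: [0.6655, -0.1463, 0.1886]
tcp_rot: [[-0.152, 0.988, -0.006], [0.988, 0.152, 0.002], [0.003, -0.005, -1.0]]
contact_force: [-0.7, 0.1, 0.3]
width: 0.5
grasp_force: 0.0
```

```bash
python3 st.py
```

```text
t 15.38 pos [ 66.55 -14.63  18.86] yaw 98.8 tz [-0.006  0.002 -1.   ] w 0.5 F [-0.7  0.1  0.3] g 0.0 q [-0.31  0.63  0.33  1.28  0.    1.11]
```

Emit:
{"op": "apply_moves", "data": {
  "targets": [
    {"x": 0.1,"y": -0.1,"z": -4,"ax": 0,"ay": 0,"az": 0,"claw": 0.5},
    {"x": 0,"y": 0,"z": -3,"ax": 0,"ay": 0,"az": 0,"claw": 0.5},
    {"x": 0,"y": 0,"z": -1.6,"ax": 0,"ay": 0,"az": 0,"claw": 0.5},
    {"x": 0,"y": 0,"z": 0,"ax": 0,"ay": 0,"az": 0,"claw": 0.5},
    {"x": 0,"y": 0,"z": 0,"ax": 0,"ay": 0,"az": 0,"claw": 0},
    {"x": 0,"y": 0,"z": 0,"ax": 0,"ay": 0,"az": 0,"claw": 0},
    {"x": 0,"y": 0,"z": 0,"ax": 0,"ay": 0,"az": 0,"claw": 0},
    {"x": 0,"y": 0,"z": 0,"ax": 0,"ay": 0,"az": 0,"claw": 0}
  ],
  "grip_force": 60
}}

```text
time_s: 16.38
ee_pos: [0.6688, -0.1489, 0.1062]
tcp_rot: [[-0.15, 0.989, 0.002], [0.989, 0.15, -0.001], [-0.001, 0.001, -1.0]]
contact_force: [-0.3, -1.9, 2.2]
width: 0.224
grasp_force: 59.1
```

```bash
python3 st.py; cat > cr.py <<'E'
import sys
from m2 import *
# knob offset per step, angles in deg
def off(t): return R@np.array([42*np.sin(t),0,42*np.cos(t)])
def rows(t0,dt,n):
    t=np.radians(t0)
    for i in range(n):
        d=(off(t+np.radians(dt))-off(t))/10;print(i,d.round(2),'->',round(np.degrees(t)+dt,1));t+=np.radians(dt)
def theta():
    p=R.T@(readout.state()['ee_pos']-O)*1000
    # dz TCP above knob axis = DZ
    return p
if __name__=='__main__':
    p=theta();print('clamp pos',p.round(2))
    if len(sys.argv)>1: rows(*map(float,sys.argv[1:3]),int(sys.argv[3]))
E
python3 cr.py 60 45 8
```

```text
t 16.38 pos [ 66.88 -14.89  10.62] yaw 98.6 tz [ 0.002 -0.001 -1.   ] w 0.224 F [-0.3 -1.9  2.2] g 59.1 q [-0.31  0.67  0.19  1.09 -0.    1.11]
clamp pos [  37.32 -165.21  106.16]
0 [ 0.41  0.06 -3.19] -> 105.0
1 [-1.94 -0.29 -2.55] -> 150.0
2 [-3.15 -0.47 -0.42] -> 195.0
3 [-2.52 -0.38  1.96] -> 240.0
4 [-0.41 -0.06  3.19] -> 285.0
5 [1.94 0.29 2.55] -> 330.0
6 [3.15 0.47 0.42] -> 375.0
7 [ 2.52  0.38 -1.96] -> 420.0
```

Emit:
{"op": "apply_moves", "data": {
  "targets": [
    {"x": 0.41,"y": 0.06,"z": -3.19,"ax": 0,"ay": 0,"az": 0,"claw": 0},
    {"x": -1.94,"y": -0.29,"z": -2.55,"ax": 0,"ay": 0,"az": 0,"claw": 0},
    {"x": -3.15,"y": -0.47,"z": -0.42,"ax": 0,"ay": 0,"az": 0,"claw": 0},
    {"x": -2.52,"y": -0.38,"z": 1.96,"ax": 0,"ay": 0,"az": 0,"claw": 0}
  ]
}}

```text
time_s: 16.88
ee_pos: [0.5971, -0.1597, 0.0632]
tcp_rot: [[-0.15, 0.989, 0.003], [0.989, 0.15, -0.001], [-0.001, 0.003, -1.0]]
contact_force: [11.9, 0.6, 3.5]
width: 0.231
grasp_force: 62.3
```

```bash
python3 st.py; python3 cr.py
```

```text
t 16.88 pos [ 59.71 -15.97   6.32] yaw 98.6 tz [ 0.003 -0.001 -1.   ] w 0.231 F [11.9  0.6  3.5] g 62.3 q [-0.36  0.57 -0.11  0.89  0.    1.06]
clamp pos [ -35.23 -165.31   63.18]
```

Emit:
{"op": "apply_moves", "data": {
  "targets": [
    {"x": -0.41,"y": -0.06,"z": 3.19,"ax": 0,"ay": 0,"az": 0,"claw": 0},
    {"x": 1.94,"y": 0.29,"z": 2.55,"ax": 0,"ay": 0,"az": 0,"claw": 0},
    {"x": 3.15,"y": 0.47,"z": 0.42,"ax": 0,"ay": 0,"az": 0,"claw": 0},
    {"x": 2.52,"y": 0.38,"z": -1.96,"ax": 0,"ay": 0,"az": 0,"claw": 0}
  ]
}}

```text
time_s: 17.38
ee_pos: [0.6688, -0.149, 0.1074]
tcp_rot: [[-0.15, 0.989, 0.001], [0.989, 0.15, -0.002], [-0.003, 0.001, -1.0]]
contact_force: [-13.1, -5.3, -3.4]
width: 0.225
grasp_force: 62.3
```

Emit:
{"op": "apply_moves", "data": {
  "targets": [
    {"x": 0.41,"y": 0.06,"z": -3.19,"ax": 0,"ay": 0,"az": 0,"claw": 0},
    {"x": -1.94,"y": -0.29,"z": -2.55,"ax": 0,"ay": 0,"az": 0,"claw": 0},
    {"x": -3.15,"y": -0.47,"z": -0.42,"ax": 0,"ay": 0,"az": 0,"claw": 0},
    {"x": -2.52,"y": -0.38,"z": 1.96,"ax": 0,"ay": 0,"az": 0,"claw": 0},
    {"x": -0.41,"y": -0.06,"z": 3.19,"ax": 0,"ay": 0,"az": 0,"claw": 0},
    {"x": 1.94,"y": 0.29,"z": 2.55,"ax": 0,"ay": 0,"az": 0,"claw": 0},
    {"x": 3.15,"y": 0.47,"z": 0.42,"ax": 0,"ay": 0,"az": 0,"claw": 0},
    {"x": 2.52,"y": 0.38,"z": -1.96,"ax": 0,"ay": 0,"az": 0,"claw": 0}
  ]
}}

```text
time_s: 18.38
ee_pos: [0.6689, -0.1489, 0.1074]
tcp_rot: [[-0.15, 0.989, 0.001], [0.989, 0.15, -0.002], [-0.002, 0.001, -1.0]]
contact_force: [-12.5, -5.3, -4.6]
width: 0.227
grasp_force: 62.6
```

```bash
python3 st.py; python3 cr.py; cat > m5.py <<'E'
from m2 import *
f=grab('top');P=cloud(f);C=(P-O)@R*1000
q=(abs(C[...,0])<38)&(C[...,2]>132)&(C[...,2]<140)&(C[...,1]>-45)&(C[...,1]<130)
p=C[q];print('jaw top y',np.percentile(p[:,1],[2,98]).round(1) if len(p) else None,q.sum())
q=(abs(C[...,0])<38)&(C[...,2]>120)&(C[...,2]<131)&(C[...,1]>-30)&(C[...,1]<130)
p=C[q];print('pad top y',np.percentile(p[:,1],[2,98]).round(1) if len(p) else None,q.sum())
E
python3 m5.py; python3 m3.py|grep bed
```

```text
t 18.38 pos [ 66.89 -14.89  10.74] yaw 98.6 tz [ 0.001 -0.002 -1.   ] w 0.227 F [-12.5  -5.3  -4.6] g 62.6 q [-0.31  0.67  0.19  1.09 -0.    1.11]
clamp pos [  37.34 -165.25  107.4 ]
jaw top y [-11.6   9.4] 395
pad top y [ 11.1 108.5] 338
on bed 316 x [-30.4  -1.2  27.7] y [ 88.8  99.5 110.5] z 118.9 0.1
on bed 314 x [-32.2  -3.   25.9] y [43.9 54.7 65.6] z 118.9 0.6
on bed 150 x [-28.2   1.1  28.9] y [ 85.5  97.3 109.3] z 116.8 1.4
on bed 140 x [-29.1  -0.3  27. ] y [40.9 52.4 65.1] z 117.0 87.3
```

Emit:
{"op": "apply_moves", "data": {
  "targets": [
    {"x": 0.41,"y": 0.06,"z": -3.19,"ax": 0,"ay": 0,"az": 0,"claw": 0},
    {"x": -1.94,"y": -0.29,"z": -2.55,"ax": 0,"ay": 0,"az": 0,"claw": 0},
    {"x": -3.15,"y": -0.47,"z": -0.42,"ax": 0,"ay": 0,"az": 0,"claw": 0},
    {"x": -2.52,"y": -0.38,"z": 1.96,"ax": 0,"ay": 0,"az": 0,"claw": 0},
    {"x": -0.41,"y": -0.06,"z": 3.19,"ax": 0,"ay": 0,"az": 0,"claw": 0},
    {"x": 1.94,"y": 0.29,"z": 2.55,"ax": 0,"ay": 0,"az": 0,"claw": 0},
    {"x": 3.15,"y": 0.47,"z": 0.42,"ax": 0,"ay": 0,"az": 0,"claw": 0},
    {"x": 2.52,"y": 0.38,"z": -1.96,"ax": 0,"ay": 0,"az": 0,"claw": 0}
  ]
}}

```text
time_s: 19.52
ee_pos: [0.6686, -0.1489, 0.1079]
tcp_rot: [[-0.15, 0.989, 0.001], [0.989, 0.15, -0.002], [-0.002, 0.001, -1.0]]
contact_force: [-13.3, -6.8, -2.7]
width: 0.226
grasp_force: 62.9
```

Emit:
{"op": "apply_moves", "data": {
  "targets": [
    {"x": 0.41,"y": 0.06,"z": -3.19,"ax": 0,"ay": 0,"az": 0,"claw": 0},
    {"x": -1.94,"y": -0.29,"z": -2.55,"ax": 0,"ay": 0,"az": 0,"claw": 0},
    {"x": -3.15,"y": -0.47,"z": -0.42,"ax": 0,"ay": 0,"az": 0,"claw": 0},
    {"x": -2.52,"y": -0.38,"z": 1.96,"ax": 0,"ay": 0,"az": 0,"claw": 0},
    {"x": -0.41,"y": -0.06,"z": 3.19,"ax": 0,"ay": 0,"az": 0,"claw": 0},
    {"x": 1.94,"y": 0.29,"z": 2.55,"ax": 0,"ay": 0,"az": 0,"claw": 0},
    {"x": 3.15,"y": 0.47,"z": 0.42,"ax": 0,"ay": 0,"az": 0,"claw": 0},
    {"x": 2.52,"y": 0.38,"z": -1.96,"ax": 0,"ay": 0,"az": 0,"claw": 0}
  ]
}}

```text
time_s: 20.52
ee_pos: [0.6686, -0.1489, 0.1078]
tcp_rot: [[-0.15, 0.989, 0.001], [0.989, 0.15, -0.002], [-0.002, 0.001, -1.0]]
contact_force: [-12.9, -6.0, -4.0]
width: 0.231
grasp_force: 63.1
```

Emit:
{"op": "apply_moves", "data": {
  "targets": [
    {"x": 0.41,"y": 0.06,"z": -3.19,"ax": 0,"ay": 0,"az": 0,"claw": 0},
    {"x": -1.94,"y": -0.29,"z": -2.55,"ax": 0,"ay": 0,"az": 0,"claw": 0},
    {"x": -3.15,"y": -0.47,"z": -0.42,"ax": 0,"ay": 0,"az": 0,"claw": 0},
    {"x": -2.52,"y": -0.38,"z": 1.96,"ax": 0,"ay": 0,"az": 0,"claw": 0},
    {"x": -0.41,"y": -0.06,"z": 3.19,"ax": 0,"ay": 0,"az": 0,"claw": 0},
    {"x": 1.94,"y": 0.29,"z": 2.55,"ax": 0,"ay": 0,"az": 0,"claw": 0},
    {"x": 3.15,"y": 0.47,"z": 0.42,"ax": 0,"ay": 0,"az": 0,"claw": 0},
    {"x": 2.52,"y": 0.38,"z": -1.96,"ax": 0,"ay": 0,"az": 0,"claw": 0}
  ]
}}

```text
time_s: 21.52
ee_pos: [0.6686, -0.149, 0.1078]
tcp_rot: [[-0.15, 0.989, 0.001], [0.989, 0.15, -0.002], [-0.002, 0.001, -1.0]]
contact_force: [-12.2, -6.4, -3.7]
width: 0.23
grasp_force: 63.2
```

```bash
python3 st.py; python3 cr.py;python3 m5.py; python3 m3.py|grep bed
```

```text
t 21.52 pos [ 66.86 -14.9   10.78] yaw 98.6 tz [ 0.001 -0.002 -1.   ] w 0.23 F [-12.2  -6.4  -3.7] g 63.2 q [-0.31  0.67  0.19  1.09 -0.    1.11]
clamp pos [  37.07 -165.25  107.84]
jaw top y [21.5 42.3] 395
pad top y [ 20.9 107.6] 377
on bed 590 x [-31.2  -2.2  27.2] y [ 68.9  89.8 110.6] z 118.8 89.0
on bed 228 x [-29.1   1.1  29.2] y [ 72.2  91.1 109.4] z 116.9 0.3
```

Emit:
{"op": "apply_moves", "data": {
  "targets": [
    {"x": 0.41,"y": 0.06,"z": -3.19,"ax": 0,"ay": 0,"az": 0,"claw": 0},
    {"x": -1.94,"y": -0.29,"z": -2.55,"ax": 0,"ay": 0,"az": 0,"claw": 0},
    {"x": -3.15,"y": -0.47,"z": -0.42,"ax": 0,"ay": 0,"az": 0,"claw": 0},
    {"x": -2.52,"y": -0.38,"z": 1.96,"ax": 0,"ay": 0,"az": 0,"claw": 0},
    {"x": -0.41,"y": -0.06,"z": 3.19,"ax": 0,"ay": 0,"az": 0,"claw": 0},
    {"x": 1.94,"y": 0.29,"z": 2.55,"ax": 0,"ay": 0,"az": 0,"claw": 0},
    {"x": 3.15,"y": 0.47,"z": 0.42,"ax": 0,"ay": 0,"az": 0,"claw": 0},
    {"x": 2.52,"y": 0.38,"z": -1.96,"ax": 0,"ay": 0,"az": 0,"claw": 0}
  ]
}}

```text
time_s: 22.68
ee_pos: [0.6684, -0.149, 0.1081]
tcp_rot: [[-0.15, 0.989, 0.001], [0.989, 0.15, -0.002], [-0.002, 0.001, -1.0]]
contact_force: [-12.7, -5.9, -4.0]
width: 0.232
grasp_force: 63.4
```

Emit:
{"op": "apply_moves", "data": {
  "targets": [
    {"x": 0.41,"y": 0.06,"z": -3.19,"ax": 0,"ay": 0,"az": 0,"claw": 0},
    {"x": -1.94,"y": -0.29,"z": -2.55,"ax": 0,"ay": 0,"az": 0,"claw": 0},
    {"x": -3.15,"y": -0.47,"z": -0.42,"ax": 0,"ay": 0,"az": 0,"claw": 0},
    {"x": -2.52,"y": -0.38,"z": 1.96,"ax": 0,"ay": 0,"az": 0,"claw": 0},
    {"x": -0.41,"y": -0.06,"z": 3.19,"ax": 0,"ay": 0,"az": 0,"claw": 0},
    {"x": 1.94,"y": 0.29,"z": 2.55,"ax": 0,"ay": 0,"az": 0,"claw": 0},
    {"x": 3.15,"y": 0.47,"z": 0.42,"ax": 0,"ay": 0,"az": 0,"claw": 0},
    {"x": 2.52,"y": 0.38,"z": -1.96,"ax": 0,"ay": 0,"az": 0,"claw": 0}
  ]
}}

```text
time_s: 23.68
ee_pos: [0.6684, -0.149, 0.1082]
tcp_rot: [[-0.15, 0.989, 0.001], [0.989, 0.15, -0.002], [-0.002, 0.001, -1.0]]
contact_force: [-11.2, -6.6, -3.3]
width: 0.226
grasp_force: 63.5
```

```bash
python3 st.py; python3 cr.py 60 40 8;python3 m5.py; python3 m3.py|grep bed
```

```text
t 23.68 pos [ 66.84 -14.9   10.82] yaw 98.6 tz [ 0.001 -0.002 -1.   ] w 0.226 F [-11.2  -6.6  -3.3] g 63.5 q [-0.31  0.66  0.19  1.09 -0.    1.11]
clamp pos [  36.88 -165.27  108.15]
0 [ 0.49  0.07 -2.83] -> 100.0
1 [-1.42 -0.21 -2.49] -> 140.0
2 [-2.67 -0.4  -0.98] -> 180.0
3 [-2.67 -0.4   0.98] -> 220.0
4 [-1.42 -0.21  2.49] -> 260.0
5 [0.49 0.07 2.83] -> 300.0
6 [2.18 0.33 1.85] -> 340.0
7 [2.84 0.42 0.  ] -> 380.0
jaw top y [43.  64.2] 402
pad top y [ 42.8 127.9] 354
on bed 580 x [-32.1  -2.5  27.3] y [ 91.1 111.4 131.9] z 118.8 0.0
on bed 216 x [-28.8   1.1  28.6] y [ 94.7 111.8 131.1] z 116.9 87.7
```

Emit:
{"op": "apply_moves", "data": {
  "targets": [
    {"x": 0.49,"y": 0.07,"z": -2.83,"ax": 0,"ay": 0,"az": 0,"claw": 0},
    {"x": -1.42,"y": -0.21,"z": -2.49,"ax": 0,"ay": 0,"az": 0,"claw": 0},
    {"x": -2.67,"y": -0.4,"z": -0.98,"ax": 0,"ay": 0,"az": 0,"claw": 0},
    {"x": -2.67,"y": -0.4,"z": 0.98,"ax": 0,"ay": 0,"az": 0,"claw": 0},
    {"x": -1.42,"y": -0.21,"z": 2.49,"ax": 0,"ay": 0,"az": 0,"claw": 0},
    {"x": 0.49,"y": 0.07,"z": 2.83,"ax": 0,"ay": 0,"az": 0,"claw": 0},
    {"x": 2.18,"y": 0.33,"z": 1.85,"ax": 0,"ay": 0,"az": 0,"claw": 0}
  ]
}}

```text
time_s: 24.7
ee_pos: [0.6142, -0.1571, 0.1259]
tcp_rot: [[-0.148, 0.989, -0.005], [0.989, 0.148, -0.003], [-0.002, -0.006, -1.0]]
contact_force: [1.5, -5.6, -10.5]
width: 0.229
grasp_force: 62.3
```

Emit:
{"op": "apply_moves", "data": {
  "targets": [
    {"x": 1.42,"y": 0.21,"z": 0.25,"ax": 0,"ay": 0,"az": 0,"claw": 0},
    {"x": 0,"y": 0,"z": 0,"ax": 0,"ay": 0,"az": 0,"claw": 0},
    {"x": 0,"y": 0,"z": 0,"ax": 0,"ay": 0,"az": 0,"claw": 0}
  ]
}}

```text
time_s: 25.08
ee_pos: [0.6343, -0.1542, 0.129]
tcp_rot: [[-0.15, 0.989, 0.006], [0.989, 0.15, -0.001], [-0.002, 0.006, -1.0]]
contact_force: [2.5, -1.8, 5.6]
width: 0.233
grasp_force: 64.5
```

```bash
python3 st.py; python3 cr.py;python3 m5.py
```

```text
t 25.07 pos [ 63.43 -15.42  12.9 ] yaw 98.6 tz [ 0.006 -0.001 -1.   ] w 0.233 F [ 2.5 -1.8  5.6] g 64.5 q [-0.34  0.58  0.1   1.08  0.    1.08]
clamp pos [   2.41 -165.32  128.98]
jaw top y [52.4 73.6] 395
pad top y [ 52.1 129.3] 335
```

Emit:
{"op": "apply_moves", "data": {
  "targets": [
    {"x": -0.15,"y": -0.02,"z": 0,"ax": 0,"ay": 0,"az": 0,"claw": 0},
    {"x": 0,"y": 0,"z": 0,"ax": 0,"ay": 0,"az": 0,"claw": 0},
    {"x": 0,"y": 0,"z": 0,"ax": 0,"ay": 0,"az": 0,"claw": 0.5},
    {"x": 0,"y": 0,"z": 0,"ax": 0,"ay": 0,"az": 0,"claw": 0.5},
    {"x": 0,"y": 0,"z": 0,"ax": 0,"ay": 0,"az": 0,"claw": 0.5},
    {"x": 0,"y": 0,"z": 5,"ax": 0,"ay": 0,"az": 0,"claw": 0.5},
    {"x": 0,"y": 0,"z": 5,"ax": 0,"ay": 0,"az": 0,"claw": 0.5},
    {"x": -4,"y": 0,"z": 0,"ax": 0,"ay": 0,"az": 0,"claw": 0.5}
  ]
}}

```text
time_s: 26.12
ee_pos: [0.5961, -0.1554, 0.2319]
tcp_rot: [[-0.152, 0.988, 0.013], [0.988, 0.152, -0.004], [-0.006, 0.012, -1.0]]
contact_force: [-0.5, -0.9, -0.6]
width: 0.501
grasp_force: 0.0
```

Emit:
{"op": "apply_moves", "data": {
  "targets": [
    {"x": -5,"y": 0,"z": 0,"ax": 0,"ay": 0,"az": 0,"claw": 0.5},
    {"x": -5,"y": 3,"z": 0,"ax": 0,"ay": 0,"az": 0,"claw": 0.5},
    {"x": 0,"y": 5,"z": 0,"ax": 0,"ay": 0,"az": 0,"claw": 0.5},
    {"x": 0,"y": 5,"z": 0,"ax": 0,"ay": 0,"az": 0,"claw": 0.5},
    {"x": 0,"y": 5,"z": 0,"ax": 0,"ay": 0,"az": 0,"claw": 0.5},
    {"x": 0,"y": 5,"z": 0,"ax": 0,"ay": 0,"az": 0,"claw": 0.5},
    {"x": 0,"y": 5,"z": 0,"ax": 0,"ay": 0,"az": 0,"claw": 0.5},
    {"x": 0,"y": 5,"z": 0,"ax": 0,"ay": 0,"az": 0,"claw": 0.5}
  ]
}}

```text
time_s: 27.12
ee_pos: [0.4902, 0.1778, 0.2261]
tcp_rot: [[-0.15, 0.989, -0.0], [0.989, 0.15, 0.0], [0.0, -0.0, -1.0]]
contact_force: [-0.0, -1.2, -0.6]
width: 0.501
grasp_force: 0.0
```

```bash
python3 st.py; python3 m4.py;python3 m3.py; python3 m2.py|grep -A2 pin; python3 -c "
from h import *
f=grab('top'); cv2.imwrite('pics/t5.png',cv2.resize(f['pixels'][120:235,80:360,::-1],None,fx=2.8,fy=2.8,interpolation=cv2.INTER_CUBIC))"
```

```text
t 27.12 pos [49.02 17.78 22.61] yaw 98.7 tz [-0.  0. -1.] w 0.501 F [-0.  -1.2 -0.6] g 0.0 q [ 0.23  0.28 -0.12  1.18  0.    1.65]
top knob n 217 x [-9.5 -0.7 10.3] y [-187.2 -145.4] ztop [129.7 133.1]
handle 37 [-128.2  -93.7  114.1]
scene knob n 157 x [-7.9  3.1 11.5] y [-189.9 -145.9] ztop [127.3 132.4]
handle 25 [-126.8  -96.4  111. ]
top
263 [ 500.9 -184.7] [61.  22.1] 69.0 0.0229 [160  85  92]
on bed 590 x [-31.4  -2.2  28.1] y [ 98.1 119.2 139.9] z 119.1 0.2
scene
180 [ 502.3 -187. ] [60.7 25.9] 65.7 0.0211 [139  83  84]
on bed 200 x [-28.4   0.4  27.7] y [101.7 118.7 139. ] z 117.1 0.3
pin
stand
knob
--
pin
76 [502.6 337.9] [22.  29.4] 7.7 0.0872 [79 68 58]
61 [526.  241.6] [22.8 23.1] 32.2 0.0775 [96 59 91]
```

View pics/t5.png

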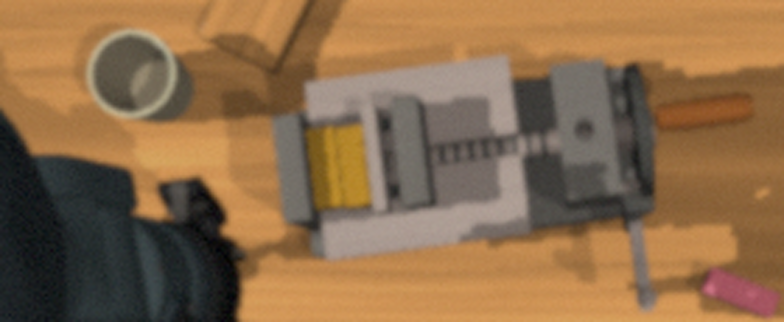

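Both bars are clamped, seen as brass at crop (310–370, 165) with ends level. The knob is at the top over the axis, the arch hole is at (584,128), and the bolt is drawn. Next is the pin.

Emit:
{"op": "apply_moves", "data": {
  "targets": [
    {"x": 0.4,"y": 5.5,"z": -1,"ax": 0,"ay": 0,"az": 0,"claw": 0.6},
    {"x": 0.4,"y": 5.5,"z": -1,"ax": 0,"ay": 0,"az": 0,"claw": 0.6},
    {"x": 0.4,"y": 5,"z": -1,"ax": 0,"ay": 0,"az": 0,"claw": 0.6},
    {"x": 0,"y": 0,"z": -1,"ax": 0,"ay": 0,"az": 0,"claw": 0.6},
    {"x": 0,"y": 0,"z": -3.6,"ax": 0,"ay": 0,"az": 0,"claw": 0.6},
    {"x": 0,"y": 0,"z": 0,"ax": 0,"ay": 0,"az": 0,"claw": 0.6},
    {"x": 0,"y": 0,"z": 0,"ax": 0,"ay": 0,"az": 0,"claw": 0.6}
  ],
  "grip_force": 50
}}

```text
time_s: 28.4
ee_pos: [0.5032, 0.335, 0.1513]
tcp_rot: [[-0.149, 0.989, 0.0], [0.989, 0.149, 0.0], [-0.0, 0.0, -1.0]]
contact_force: [0.3, -0.2, 0.3]
width: 0.601
grasp_force: 0.0
```

```bash
python3 st.py; python3 -c "
from h import *
f=grab('wrist','w6.png');print(proj(f,[.5022,.3376,.091]),proj(f,readout.state()['ee_pos']))"
```

```text
t 28.4 pos [50.32 33.5  15.13] yaw 98.5 tz [ 0.  0. -1.] w 0.601 F [ 0.3 -0.2  0.3] g 0.0 q [ 0.48  0.48 -0.02  1.07 -0.    1.9 ]
[[282.45852443 235.25030665]] [[285.49693878 296.45035341]]
```

View pics/w6.png

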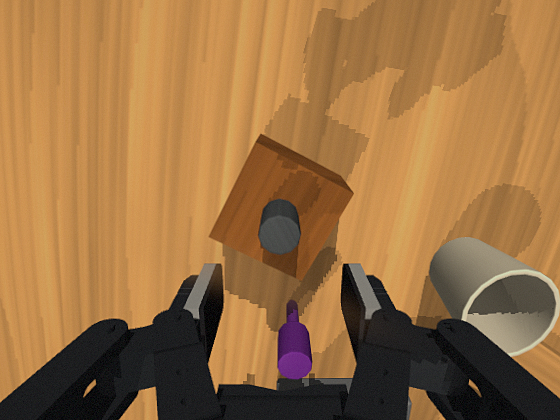

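The wrist view shows the pin head at (280,233), within 2 px of my projection, between the fingers, with the purple lookalike clear of it at (294,348).

Emit:
{"op": "apply_moves", "data": {
  "targets": [
    {"x": -0.1,"y": 0.25,"z": -3,"ax": 0,"ay": 0,"az": 0,"claw": 0.6},
    {"x": 0,"y": 0,"z": -2.5,"ax": 0,"ay": 0,"az": 0,"claw": 0.6},
    {"x": 0,"y": 0,"z": -1.3,"ax": 0,"ay": 0,"az": 0,"claw": 0.6},
    {"x": 0,"y": 0,"z": 0,"ax": 0,"ay": 0,"az": 0,"claw": 0},
    {"x": 0,"y": 0,"z": 0,"ax": 0,"ay": 0,"az": 0,"claw": 0},
    {"x": 0,"y": 0,"z": 0,"ax": 0,"ay": 0,"az": 0,"claw": 0},
    {"x": 0,"y": 0,"z": 0,"ax": 0,"ay": 0,"az": 0,"claw": 0},
    {"x": 0,"y": 0,"z": 0,"ax": 0,"ay": 0,"az": 0,"claw": 0}
  ]
}}

```text
time_s: 29.45
ee_pos: [0.5026, 0.339, 0.0836]
tcp_rot: [[-0.15, 0.989, 0.002], [0.989, 0.15, 0.001], [0.001, 0.002, -1.0]]
contact_force: [-0.2, -0.5, 5.7]
width: 0.258
grasp_force: 49.3
```

```bash
python3 st.py
```

```text
t 29.45 pos [50.26 33.9   8.36] yaw 98.6 tz [ 0.002  0.001 -1.   ] w 0.258 F [-0.2 -0.5  5.7] g 49.3 q [ 0.49  0.53 -0.12  0.92 -0.    1.91]
```

Emit:
{"op": "apply_moves", "data": {
  "targets": [
    {"x": 0,"y": 0,"z": 4,"ax": 0,"ay": 0,"az": 0,"claw": 0},
    {"x": 0,"y": 0,"z": 6,"ax": 0,"ay": 0,"az": 0,"claw": 0},
    {"x": 0,"y": 0,"z": 6,"ax": 0,"ay": 0,"az": 0,"claw": 0},
    {"x": 0.7,"y": -2.5,"z": 0,"ax": 0,"ay": 0,"az": 0,"claw": 0},
    {"x": 1.4,"y": -4.8,"z": 0,"ax": 0,"ay": 0,"az": 0,"claw": 0},
    {"x": 1.4,"y": -4.8,"z": 0,"ax": 0,"ay": 0,"az": 0,"claw": 0},
    {"x": 1.4,"y": -4.8,"z": 0,"ax": 0,"ay": 0,"az": 0,"claw": 0},
    {"x": 1.4,"y": -4.8,"z": 0,"ax": 0,"ay": 0,"az": 0,"claw": 0}
  ]
}}

```text
time_s: 30.45
ee_pos: [0.5647, 0.1201, 0.242]
tcp_rot: [[-0.151, 0.989, -0.001], [0.989, 0.151, 0.0], [0.0, -0.001, -1.0]]
contact_force: [0.1, 0.2, -0.8]
width: 0.261
grasp_force: 49.8
```

Emit:
{"op": "apply_moves", "data": {
  "targets": [
    {"x": 1.4,"y": -4.8,"z": 0,"ax": 0,"ay": 0,"az": 0,"claw": 0},
    {"x": 1.4,"y": -4.8,"z": 0,"ax": 0,"ay": 0,"az": 0,"claw": 0},
    {"x": 1.4,"y": -4.8,"z": 0,"ax": 0,"ay": 0,"az": 0,"claw": 0},
    {"x": 1,"y": -3.2,"z": 0,"ax": 0,"ay": 0,"az": 0,"claw": 0},
    {"x": 0,"y": 0,"z": -2,"ax": 0,"ay": 0,"az": 0,"claw": 0},
    {"x": 0,"y": 0,"z": 0,"ax": 0,"ay": 0,"az": 0,"claw": 0},
    {"x": 0,"y": 0,"z": 0,"ax": 0,"ay": 0,"az": 0,"claw": 0}
  ]
}}

```text
time_s: 31.32
ee_pos: [0.6165, -0.0539, 0.2225]
tcp_rot: [[-0.151, 0.989, -0.0], [0.989, 0.151, 0.0], [0.0, -0.0, -1.0]]
contact_force: [0.2, 0.0, -0.4]
width: 0.263
grasp_force: 49.8
```

```bash
python3 st.py; cat > m6.py <<'E'
from m2 import *
import sys
p=readout.state()['ee_pos'];f=grab('wrist')
tip=p-[0,0,.0726]
a=proj(f,[tip,W(0,-65,124),p]);print(a.round(1))
u,v=a[0].astype(int);cv2.imwrite('pics/'+sys.argv[1],cv2.resize(f['pixels'][100:380,150:430,::-1],None,fx=2,fy=2,interpolation=cv2.INTER_CUBIC))
f=grab('scene');b=proj(f,[tip,W(0,-65,124)]);print('scene',b.round(1))
cv2.imwrite('pics/s'+sys.argv[1],cv2.resize(f['pixels'][150:270,220:380,::-1],None,fx=4,fy=4,interpolation=cv2.INTER_CUBIC))
E
python3 m6.py w7.png
```

```text
t 31.32 pos [61.65 -5.39 22.25] yaw 98.7 tz [-0.  0. -1.] w 0.263 F [ 0.2  0.  -0.4] g 49.8 q [-0.19  0.48  0.17  1.26  0.    1.23]
[[283.6 232. ]
 [284.1 220.1]
 [284.1 296.6]]
scene [[295.8 229. ]
 [295.2 234.4]]
```

View pics/w7.png

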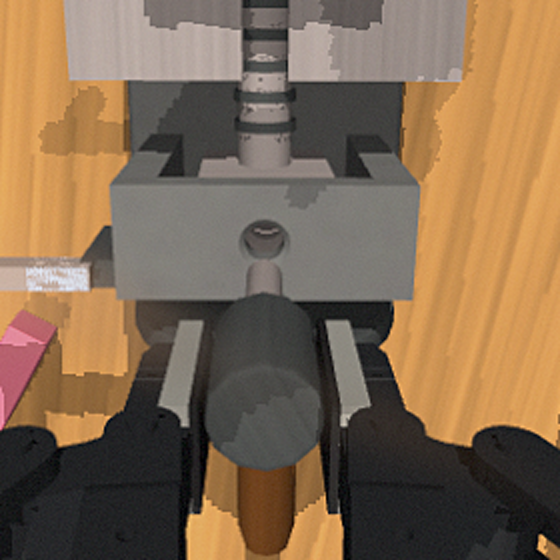

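View pics/sw7.png

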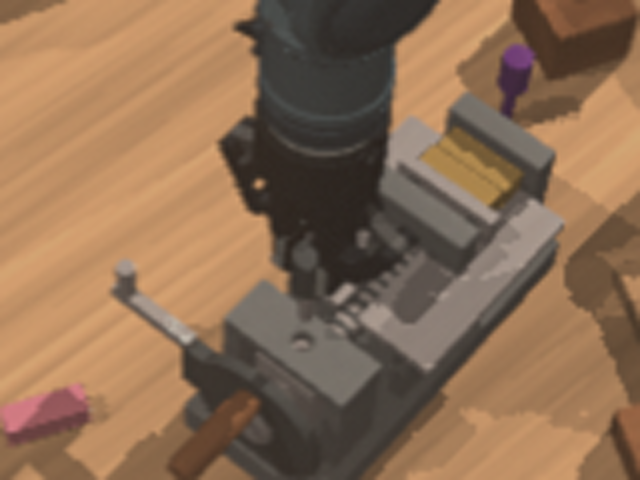

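The wrist view shows the collar's cross hole lined up inside the arch hole at crop (265,240), and the tip at (264,262), consistent with projection. I'll correct slightly and start inserting.

Emit:
{"op": "apply_moves", "data": {
  "targets": [
    {"x": 0.08,"y": -0.16,"z": -1,"ax": 0,"ay": 0,"az": 0,"claw": 0},
    {"x": 0,"y": 0,"z": -1,"ax": 0,"ay": 0,"az": 0,"claw": 0},
    {"x": 0,"y": 0,"z": 0,"ax": 0,"ay": 0,"az": 0,"claw": 0},
    {"x": 0,"y": 0,"z": -0.6,"ax": 0,"ay": 0,"az": 0,"claw": 0},
    {"x": 0,"y": 0,"z": -0.6,"ax": 0,"ay": 0,"az": 0,"claw": 0},
    {"x": 0,"y": 0,"z": 0,"ax": 0,"ay": 0,"az": 0,"claw": 0}
  ]
}}

```text
time_s: 32.17
ee_pos: [0.6171, -0.0559, 0.1896]
tcp_rot: [[-0.15, 0.989, -0.001], [0.989, 0.15, 0.0], [0.0, -0.001, -1.0]]
contact_force: [0.3, 0.3, -1.1]
width: 0.261
grasp_force: 49.8
```

```bash
python3 st.py
```

```text
t 32.17 pos [61.71 -5.59 18.96] yaw 98.6 tz [-0.001  0.    -1.   ] w 0.261 F [ 0.3  0.3 -1.1] g 49.8 q [-0.19  0.49  0.1   1.18 -0.    1.23]
```

Emit:
{"op": "apply_moves", "data": {
  "targets": [
    {"x": 0,"y": 0,"z": -0.6,"ax": 0,"ay": 0,"az": 0,"claw": 0},
    {"x": 0,"y": 0,"z": -0.6,"ax": 0,"ay": 0,"az": 0,"claw": 0},
    {"x": 0,"y": 0,"z": -0.6,"ax": 0,"ay": 0,"az": 0,"claw": 0},
    {"x": 0,"y": 0,"z": -0.6,"ax": 0,"ay": 0,"az": 0,"claw": 0},
    {"x": 0,"y": 0,"z": -0.6,"ax": 0,"ay": 0,"az": 0,"claw": 0},
    {"x": 0,"y": 0,"z": -0.4,"ax": 0,"ay": 0,"az": 0,"claw": 0},
    {"x": 0,"y": 0,"z": 0,"ax": 0,"ay": 0,"az": 0,"claw": 0}
  ]
}}

```text
time_s: 33.05
ee_pos: [0.6172, -0.0559, 0.1559]
tcp_rot: [[-0.15, 0.989, -0.001], [0.989, 0.15, 0.0], [0.0, -0.001, -1.0]]
contact_force: [0.2, -0.3, -1.0]
width: 0.261
grasp_force: 49.8
```

```bash
python3 st.py
```

```text
t 33.05 pos [61.72 -5.59 15.59] yaw 98.6 tz [-0.001  0.    -1.   ] w 0.261 F [ 0.2 -0.3 -1. ] g 49.8 q [-0.19  0.51  0.04  1.11  0.    1.23]
```

Force is clean so far. I'll press the last few millimetres until the head seats, then release.

Emit:
{"op": "apply_moves", "data": {
  "targets": [
    {"x": 0,"y": 0,"z": -0.2,"ax": 0,"ay": 0,"az": 0,"claw": 0},
    {"x": 0,"y": 0,"z": -0.2,"ax": 0,"ay": 0,"az": 0,"claw": 0},
    {"x": 0,"y": 0,"z": -0.1,"ax": 0,"ay": 0,"az": 0,"claw": 0},
    {"x": 0,"y": 0,"z": 0,"ax": 0,"ay": 0,"az": 0,"claw": 0},
    {"x": 0,"y": 0,"z": 0,"ax": 0,"ay": 0,"az": 0,"claw": 0}
  ]
}}

```text
time_s: 33.67
ee_pos: [0.6178, -0.0561, 0.1526]
tcp_rot: [[-0.15, 0.989, 0.001], [0.989, 0.15, -0.0], [-0.001, 0.001, -1.0]]
contact_force: [-2.4, -1.1, 5.2]
width: 0.264
grasp_force: 50.4
```

```bash
python3 st.py
```

```text
t 33.67 pos [61.78 -5.61 15.26] yaw 98.6 tz [ 0.001 -0.    -1.   ] w 0.264 F [-2.4 -1.1  5.2] g 50.4 q [-0.19  0.51  0.03  1.1  -0.    1.23]
```

Emit:
{"op": "apply_moves", "data": {
  "targets": [
    {"x": 0,"y": 0,"z": 0,"ax": 0,"ay": 0,"az": 0,"claw": 0.6},
    {"x": 0,"y": 0,"z": 0,"ax": 0,"ay": 0,"az": 0,"claw": 0.6},
    {"x": 0,"y": 0,"z": 0,"ax": 0,"ay": 0,"az": 0,"claw": 0.6},
    {"x": 0,"y": 0,"z": 5,"ax": 0,"ay": 0,"az": 0,"claw": 0.6},
    {"x": 0,"y": 0,"z": 6,"ax": 0,"ay": 0,"az": 0,"claw": 0.6},
    {"x": -5,"y": 0,"z": 0,"ax": 0,"ay": 0,"az": 0,"claw": 0.6},
    {"x": -5,"y": 0,"z": 0,"ax": 0,"ay": 0,"az": 0,"claw": 0.6},
    {"x": -5,"y": 0,"z": 0,"ax": 0,"ay": 0,"az": 0,"claw": 0.6}
  ]
}}

```text
time_s: 34.67
ee_pos: [0.4663, -0.0561, 0.2615]
tcp_rot: [[-0.15, 0.989, 0.001], [0.989, 0.15, -0.0], [-0.001, 0.001, -1.0]]
contact_force: [0.4, -0.5, 0.5]
width: 0.6
grasp_force: 0.0
```

Emit:
{"op": "apply_moves", "data": {
  "targets": [
    {"x": 0,"y": 0,"z": 0,"ax": 0,"ay": 0,"az": 0,"claw": 0.6},
    {"x": 0,"y": 0,"z": 0,"ax": 0,"ay": 0,"az": 0,"claw": 0.6}
  ]
}}

```text
time_s: 34.92
ee_pos: [0.4681, -0.0561, 0.2617]
tcp_rot: [[-0.15, 0.989, 0.002], [0.989, 0.15, -0.0], [-0.001, 0.002, -1.0]]
contact_force: [0.1, 0.1, 0.1]
width: 0.601
grasp_force: 0.0
```

```bash
python3 st.py; python3 m3.py|grep bed; python3 m4.py; python3 -c "
from m2 import *
for n in('top','scene'):
    f=grab(n);C=(cloud(f)-O)@R*1000
    q=(C[...,2]>150)&(C[...,2]<190)&(abs(C[...,0])<25)&(abs(C[...,1]+65)<25);p=C[q]
    print('pin',q.sum(),p.mean(0).round(1),p[:,2].max().round(1),np.percentile(p[:,2],90).round(1))
cv2.imwrite('pics/s8.png',cv2.resize(f['pixels'][150:310,200:400,::-1],None,fx=3.5,fy=3.5,interpolation=cv2.INTER_CUBIC))"
```

```text
t 34.92 pos [46.81 -5.61 26.17] yaw 98.6 tz [ 0.002 -0.    -1.   ] w 0.601 F [0.1 0.1 0.1] g 0.0 q [-0.25  0.16 -0.17  1.23  0.    1.17]
on bed 592 x [-31.5  -2.5  27.3] y [ 97.8 118.8 139.9] z 118.9 88.9
on bed 180 x [-28.6   1.6  28.7] y [102.4 117.9 138.6] z 116.8 87.9
top knob n 218 x [-9.7 -0.5 10.6] y [-187.1 -145.4] ztop [129.7 133.2]
handle 0 
scene knob n 153 x [-7.8  3.2 11.3] y [-190.  -146.3] ztop [127.1 132. ]
handle 25 [-126.4  -96.3  111.3]
pin 120 [  0.  -65.9 160.2] 164.6 162.5
pin 70 [  1.4 -69.3 158.2] 164.0 161.3
```

View pics/s8.png

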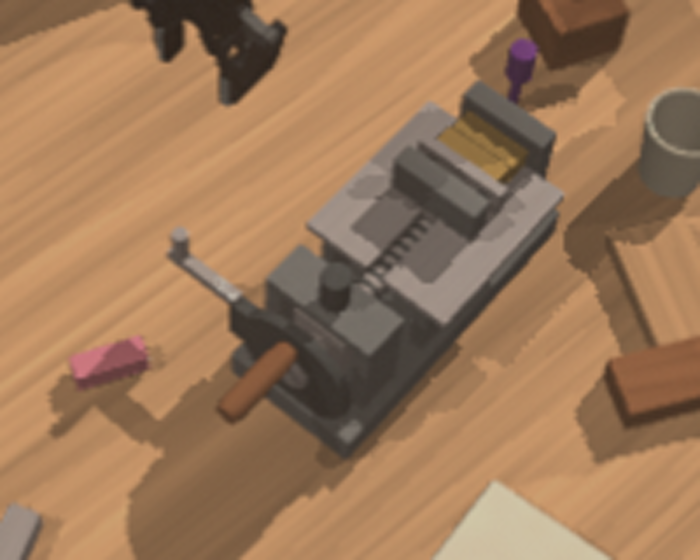

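The pin's head sits flush on the arch at crop (337,285), with its top at 160 mm against 160 expected. The bars are clamped and nothing else has moved.

```bash
python3 -c "
from station import workorder
print(workorder.finish_job())"
```

```text
the job is handed in; nothing more can be done
None
```

The job is handed in: only two brass bars were present, and both are clamped side by side with the lock bolt fully drawn, the crank at 8 turns and the pin fully home; the hand-in gave no verdict.

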